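# Wedge a broom pole tight in the bench clamp

## Task

Fix the broom pole in the wooden bench clamp: take the wedge (the headed, tapered one) out of the rack and set it tip down in the clamp's slot, only loosely, so that it stands there by itself. Then pick up the knocker and tap the wedge home with it, gently, until it moves no further and the pole is held tight; do not force it, for more than about 30 N splits the wedge. Stand the knocker upright on the bench again, and leave the clutter and the other bar where they are.

Things in the scene. Friction and masses are not known exactly. Their poses are not given: they have to be found in the camera images.
- clamp: wooden bench clamp fixed to the table (place and yaw vary). Base board 165 x 100 x 15 mm, from x = -70 to +95 mm; origin on the table under the slot. Along its +x: near cheek, slot, sliding jaw, broom pole (along y, at x = 45 mm, top 64 mm high), far anvil (up to 3 mm behind the pole, differs each time). Cheek and jaw tops are 77 mm above the table. The slot runs along y.
- cheek: the clamp's near cheek, a U-shaped wooden block 60 mm wide, bolted on through long holes: it sits up to 0.8 mm nearer or farther along the clamp's x. Its two end flanges close the slot's ends. Origin on the table under the slot; same axes as the clamp.
- slot_mouth (a point): middle of the slot's mouth, 77 mm above the table. Loose, the slot is 11 to 13.5 mm wide along the cheek's x at the mouth, 36 mm long along its y, 62 mm deep, narrowing downward at the wedge's own angle (5 degrees a side). A wedge let down meets both faces and stands by itself with its tip some 17 to 32 mm below the mouth; it then has to be driven 10 to 30 mm further.
- jaw: sliding wooden jaw of the clamp, 34 mm wide, between slot and pole, about 2 mm from the pole at first. It stays where the wedge has pushed it. Driving it along takes a push of 3 to 10 N on the wedge; when the pole is pressed against the anvil the wedge stops and the push rises steeply; taps of 13 to 22 N are plenty there. Its origin reads like the clamp's, moved along x with it.
- pole: wooden broom pole, 28 mm thick, 300 mm long, lying along the clamp's y in the clamp between jaw and anvil, loose at first. Origin at the underside of its middle, 36 mm above the table.
- wedge_rack: grey fixed block 110 x 62 x 42 mm with two pockets 27 mm either side of its middle along its x, each 16 mm along x, 35 mm along y, 36 mm deep. Origin under its centre. It holds the wedge and the packing bar upright; which pocket holds which varies.
- wedge: wooden wedge, 76 mm high, standing tip down in a pocket of the rack. 32 mm wide along its y (flat parallel sides, grip there). Thickness along its x: 8 mm at the tip, growing 5 degrees a side to 19 mm at 62 mm height, then a 22 mm thick head 14 mm high. The same both ways round. Origin at the centre of the tip, z up. 50 g.
- wedge_head (a point): centre of the wedge's flat top, 76 mm above its tip.
- packing_bar: straight bar 14 x 32 x 60 mm without a head, standing in the rack's other pocket: leave it.
- knocker: hand knocker standing upright on the table, 100 mm high: a springy dark rubber pad 46 x 46 mm below (its underside, the striking face, gives 1 mm for every 12 N, up to 4 mm), a wooden plate from 34 to 42 mm height and a square wooden grip 28 x 28 mm above it, sides along its x and y. Origin at the centre of the underside of the unpressed pad. 0.2 kg.
- marker: pen 135 mm long lying near the front edge of the table, origin at the underside of its middle. Leave it.
- scrub_brush: scrubbing brush 154 x 61 x 46 mm, origin at the underside of its middle. Leave it.
- spare_head: spray head with dip tube lying on the table, 215 mm long, 22 mm high. Leave it.
There are look-alikes about, which are no part of the job. Of the things that look like the knocker, the largest one is meant.

How it is judged:
By the outcome, as a careful person would: the job done as asked, in the order asked, and still so for the second after the job is handed in, with the robot touching nothing.
It also fails if it takes over 67 s, if anything falls off the work surface, if the arm or the gripper's body presses on something with over 40 N, if the wrist force passes 120 N, or if a joint passes its speed limit or range.

## Robot

A 6-joint arm with a two-finger parallel gripper is mounted at the origin on a cart in front of the work surface, level with it; the furniture and walls round the work are solid. World frame = base frame: x ahead of the robot, y to its left, z up, the work surface at z = 0. Lengths are in m, angles in rad, forces in N, time in s.
With the tool pointing down it reaches from about 0.4 to 0.925 m from the base axis. Payload 12.5 kg.
Tool frame: the origin (TCP) lies between the finger pads; the fingertips stand 19 mm ahead of it and the grasp point (between the pads) is the TCP (finger_overhang is the z of the fingertips in the tool frame, in m); z points along the fingers, y is the line along which they close (so a half turn about z gives the same grasp; the last joint's range is limited). The gripper opens to 95 mm and grips with 3 to 60 N. Pads are 20 mm wide; open, the fingers measure 119 mm over their backs; the gripper's body (75 mm by 180 mm) begins 59 mm behind the grasp point.
Start: joints at [-1.407, 0.491, 1.559, -0, 1.092, -0.106], TCP at [0.167, -0.602, 0.234] pointing down, gripper open.
Joint ranges: [-3.1, 3.1], [-0.84, 2.19], [0.05, 2.79], [-1.13, 4.28], [0.06, 2.93], [-2.69, 2.69]. Speed limits (rad/s): [2.22, 2.22, 2.79, 3.14, 3.14, 3.14].

## Interface

Orientations are given as a 3x3 rotation matrix whose columns are the frame's x, y, z axes.
In Python, from rig import state, camera, hand_in, finger_overhang gives the robot as it stands.
- The arm moves only by the shell command python3 -m handwheel 'ROWS' [FORCE]. ROWS is rows parted by semicolons, their numbers by spaces, 1 to 8 of them, each of 7 numbers: dx, dy, dz in m, then a rotation vector rx, ry, rz in rad, then the opening from 0.0 (shut) to 1.0 (fully open); each row is the pose to reach, as a shift and turn from the pose commanded when the command began, along the tool's axes at that moment; what a row does not reach only later rows make up. A row lasts 1/12 s, in which the tool goes at most 0.0417 m and 0.125 rad, less where a joint would pass 70% of its speed; a pose out of reach is approached as far as the arm can. The fingers move at their own pace and stop on an object; FORCE is the grip in N (left out, the last holds). Time passes only in rows, so rows that do not move let the fingers close. It prints the time, the measured TCP pose, the force, the opening and the grip force at its end.
- state(): the state, without advancing time (a new reading comes with each control period).
- camera(name): name is "scene" or "top" or "wrist"; returns a dict with "image" (384x512x3 uint8, red, green, blue), "vfov" (degrees; the focal length in pixels is half the picture's height over the tangent of half this angle, whatever the lens; pixels are square), "cx", "cy" (the principal point, pixels), "k1" (the pictures are not rectified: a ray, as slopes to the right and down, at radius r is drawn at 1 + k1 r^2 times it, then the intrinsics apply), "R" (3x3) and "t" (3): a world point X has camera coordinates R X + t; the wrist camera has in their place "tool_from_camera" (4x4, takes a point from camera to tool coordinates, whose origin is the TCP and whose axes are the flange's). Camera axes: x right, y down, z forward; pixel columns grow to the right and rows downward; lengths in m; the calibration is good to about 2 mm. A picture is of the moment at which its call begins: read the wrist's pose just before it. There is no depth.
- hand_in(): hands the job in; it is judged then, once.
The state is a dict: "clock": time; "joints": joint angles; "qvel": joint speeds; "joint_torque": joint torques, N m; "position": TCP position; "eef_rot": TCP orientation; "ft_force": force on the tool from outside, world axes, zero at the start; "moment": the same for the moment, N m; "finger_gap": opening from 0.0 (shut) to 1.0 (fully open); "grasp_force": force on a finger pad.
Only numpy, scipy, OpenCV 4.12 (cv2) and the standard library are available. Lean on these libraries where they do the work, as an engineer would, in place of code of your own. Each camera call takes 0.05 s, during which the arm holds its last target. There are 200 camera calls.

## Working session

There is one attempt and no reset: what is moved stays moved. The work goes in short steps, Python scripts to look and compute and a shell command to move; the robot and the scene stay as the last step left them, time stands still between calls to the robot, and variables do not carry over. Pictures are saved under pics/ and viewed, at most 10 in all, crops included, and the job is handed in when it is done.

```bash
ls; mkdir -p pics; cat > h.py <<'E'
import numpy as np, cv2
from rig import state, camera
def K(c):
    h,w=c["image"].shape[:2]; f=h/2/np.tan(np.radians(c["vfov"])/2)
    return np.array([[f,0,c["cx"]],[0,f,c["cy"]],[0,0,1.]]), np.array([c["k1"],0,0,0,0.])
def ext(c,s=None):
    if "R" in c: return np.array(c["R"]),np.array(c["t"])
    T=np.eye(4);T[:3,:3]=s["eef_rot"];T[:3,3]=s["position"]
    T=np.linalg.inv(T@np.array(c["tool_from_camera"])); return T[:3,:3],T[:3,3]
def ray(c,px,z,s=None):
    k,d=K(c);R,t=ext(c,s)
    p=cv2.undistortPoints(np.array(px,float).reshape(-1,1,2),k,d).reshape(-1,2)
    v=np.c_[p,np.ones(len(p))]@R; o=-R.T@t
    return o+v*((z-o[2])/v[:,2])[:,None]
def proj(c,X,s=None):
    k,d=K(c);R,t=ext(c,s)
    return cv2.projectPoints(np.array(X,float).reshape(-1,1,3),cv2.Rodrigues(R)[0],t,k,d)[0].reshape(-1,2)
def save(c,n,crop=None,sc=1.5):
    im=c["image"][:,:,::-1]
    if crop: im=im[crop[1]:crop[3],crop[0]:crop[2]]
    cv2.imwrite("pics/"+n,cv2.resize(im,None,fx=sc,fy=sc,interpolation=cv2.INTER_CUBIC))
E
python3 - <<'E'
from h import *
import pickle
s=state();print(s)
C={n:camera(n) for n in("top","scene","wrist")}
pickle.dump((s,C),open("c0.pkl","wb"))
for n in C:
    save(C[n],n+"0.png"); print(n,{k:v for k,v in C[n].items() if k!="image"})
E
```

```text
pics
{'clock': 0.0, 'joints': array([-1.40660305e+00,  4.91525146e-01,  1.55946450e+00, -2.35881329e-05,
        1.09171804e+00, -1.05583809e-01]), 'qvel': array([-0.00012718, -0.00064643, -0.00010983, -0.00118354,  0.00116005,
       -0.00023259]), 'joint_torque': array([-1.55285801e-03, -6.12649727e+01, -2.58191818e+01,  6.91679539e-02,
        4.81370639e-02, -8.39010977e-05]), 'position': array([ 0.16656052, -0.602152  ,  0.23307794]), 'eef_rot': array([[ 9.63827439e-01,  2.66526973e-01, -2.02911422e-04],
       [ 2.66527033e-01, -9.63826820e-01,  1.09662065e-03],
       [ 9.67075105e-05, -1.11103445e-03, -9.99999378e-01]]), 'ft_force': array([-0.66830545, -0.07775307, -0.77770752]), 'moment': array([0.01062113, 0.04441474, 0.01495362]), 'grasp_force': 0.0, 'finger_gap': 0.9966613020618127}
top {'vfov': 46.16372537416297, 'cx': 265.9319994957176, 'cy': 192.67904716011708, 'k1': -0.0012631628859807239, 'R': array([[ 0.02022501, -0.99976714,  0.00752413],
       [-0.98387792, -0.02123998, -0.17757564],
       [ 0.1776941 , -0.00381135, -0.98407839]]), 't': array([-0.07009433,  0.53986891,  1.56872665])}
scene {'vfov': 43.76186832959833, 'cx': 262.17719396334587, 'cy': 196.21355026856622, 'k1': -0.1899700672999418, 'R': array([[-0.52342088, -0.85203756,  0.0079112 ],
       [-0.52989741,  0.31822592, -0.78609223],
       [ 0.66726255, -0.41564921, -0.61805859]]), 't': array([0.23696079, 0.38997382, 1.05472794])}
wrist {'vfov': 64.93606018774207, 'cx': 255.04505439242186, 'cy': 190.1590009676872, 'k1': -0.04849621342661639, 'tool_from_camera': array([[ 1.46260703e-04, -9.67302010e-01, -2.53627284e-01,
         7.10665688e-02],
       [ 9.99999653e-01,  3.49386077e-04, -7.55838246e-04,
        -3.99049852e-04],
       [ 8.19737696e-04, -2.53627086e-01,  9.67301726e-01,
        -1.51440199e-01],
       [ 0.00000000e+00,  0.00000000e+00,  0.00000000e+00,
         1.00000000e+00]])}
```

View pics/top0.png

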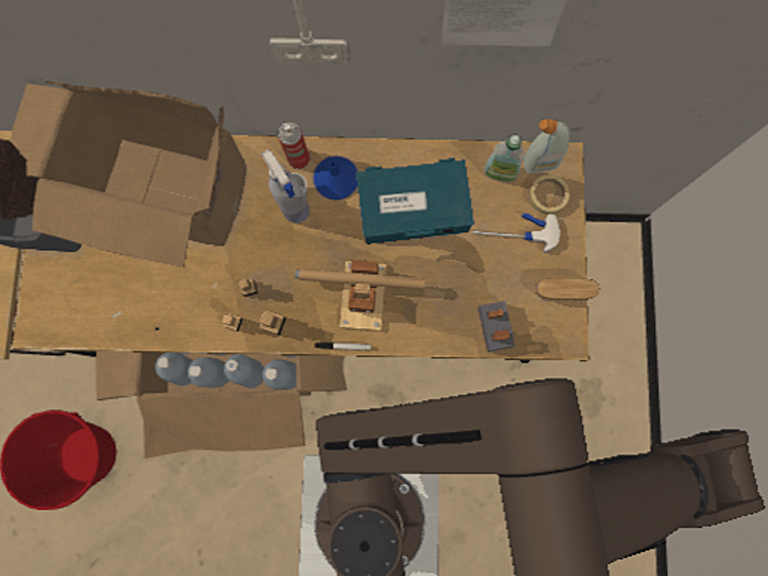

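View pics/scene0.png

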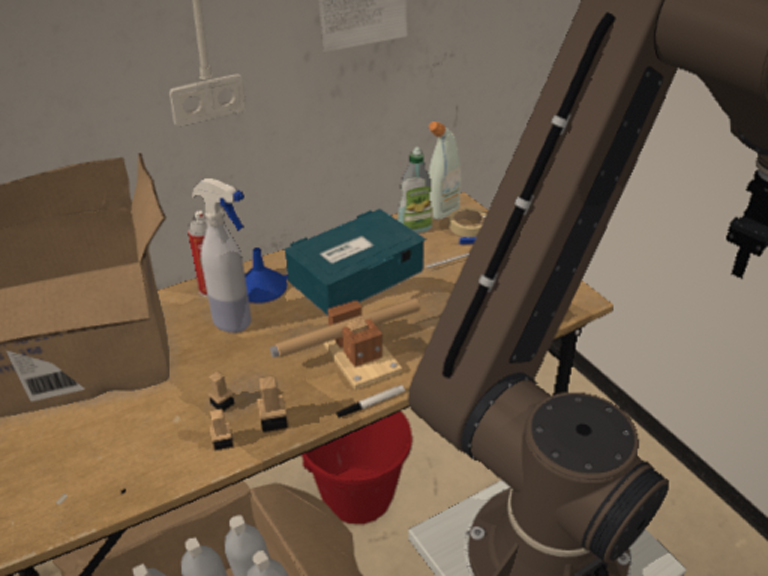

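Top view (1.5x picture): the rack is at (497,327) with two bars in it at (497,314) and (500,336). The clamp is at (362,297), with the pole running from (297,274) to (455,290). The largest knocker is at (271,322), with smaller look-alikes at (231,322) and (248,287). I'll convert these to coarse positions, then look from close by.

```bash
python3 - <<'E'
from h import *
import pickle
s,C=pickle.load(open("c0.pkl","rb"));c=C["top"]
for n,p,z in [("barA",(497,314),.08),("barB",(500,336),.08),("rackcorners",(481,303),.042),("",(507,303),.042),("",(514,348),.042),("",(486,350),.042),
 ("cheek",(362,297),.077),("baseL",(341,328),.015),("baseR",(381,330),.015),("baseTL",(345,262),.015),("baseTR",(385,262),.015),("pole1",(297,274),.05),("pole2",(455,294),.05),("knk",(272,316),.1),("k2",(231,318),.07),("k3",(247,283),.07),("marker",(343,346),0.01)]:
    print(n,ray(c,np.array(p)/1.5,z)[0].round(4))
save(c,"topcrop.png",(130,160,360,245),3.4)
E
```

```text
barA [ 0.4813 -0.2887  0.08  ]
barB [ 0.4299 -0.2954  0.08  ]
rackcorners [ 0.5126 -0.2562  0.042 ]
 [ 0.5139 -0.3186  0.042 ]
 [ 0.4063 -0.3343  0.042 ]
 [ 0.4002 -0.2679  0.042 ]
cheek [0.5152 0.0274 0.077 ]
baseL [0.4485 0.079  0.015 ]
baseR [ 0.4457 -0.0177  0.015 ]
baseTL [0.6119 0.075  0.015 ]
baseTR [ 0.6141 -0.0234  0.015 ]
pole1 [0.5723 0.1862 0.05  ]
pole2 [ 0.5318 -0.1931  0.05  ]
knk [0.4627 0.2314 0.1   ]
k2 [0.46   0.3325 0.07  ]
k3 [0.544  0.3001 0.07  ]
marker [0.4056 0.0731 0.01  ]
```

View pics/topcrop.png

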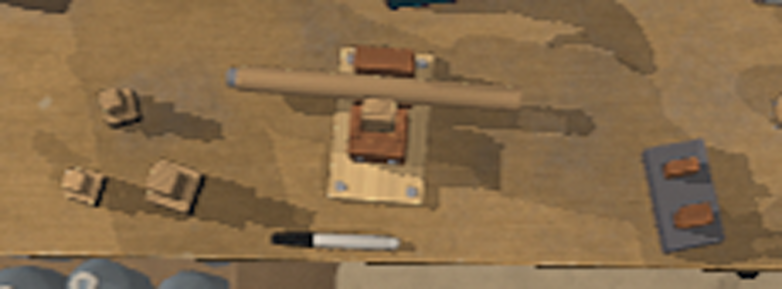

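The crop confirms the layout, and the rack's long axis is near world x with a yaw of about +0.12. Next I'll move over the rack.

```bash
python3 -m handwheel '0.034 -0.02 0.003 0 0 0.02 1; 0.067 -0.041 0.005 0 0 0.04 1; 0.1 -0.061 0.008 0 0 0.06 1; 0.134 -0.081 0.01 0 0 0.08 1; 0.167 -0.102 0.012 0 0 0.1 1; 0.2 -0.122 0.015 0 0 0.12 1; 0.234 -0.142 0.018 0 0 0.14 1; 0.25 -0.152 0.02 0 0 0.15 1'
python3 -m handwheel '0.03 -0.024 0 0 0 0 1; 0.06 -0.048 0.002 0 0 0 1; 0.09 -0.07 0.005 0 0 0 1; 0.099 -0.083 0.005 0 0 0 1; 0.099 -0.083 0.005 0 0 0 1; 0.099 -0.083 0.005 0 0 0 1'
python3 - <<'E'
from h import *
import pickle
s=state();c=camera("wrist");pickle.dump((s,c),open("c1.pkl","wb"));save(c,"w1.png",None,1.5)
print(s["position"],s["eef_rot"])
E
```

```text
clock: 0.82
position: [0.369, -0.3863, 0.2134]
eef_rot: [[0.993, 0.12, -0.0], [0.12, -0.993, 0.001], [0.0, -0.001, -1.0]]
ft_force: [-0.9, -1.0, -0.8]
finger_gap: 1.0
grasp_force: 0.0
clock: 1.32
position: [0.4556, -0.2945, 0.2085]
eef_rot: [[0.993, 0.122, -0.0], [0.122, -0.993, 0.0], [-0.0, -0.0, -1.0]]
ft_force: [-0.3, -0.1, -0.2]
finger_gap: 0.999
grasp_force: 0.0
[ 0.45561322 -0.29451331  0.20850144] [[ 9.92586245e-01  1.21541768e-01 -3.81482896e-04]
 [ 1.21541789e-01 -9.92586315e-01  3.26317446e-05]
 [-3.74688582e-04 -7.87559346e-05 -9.99999927e-01]]
```

View pics/w1.png

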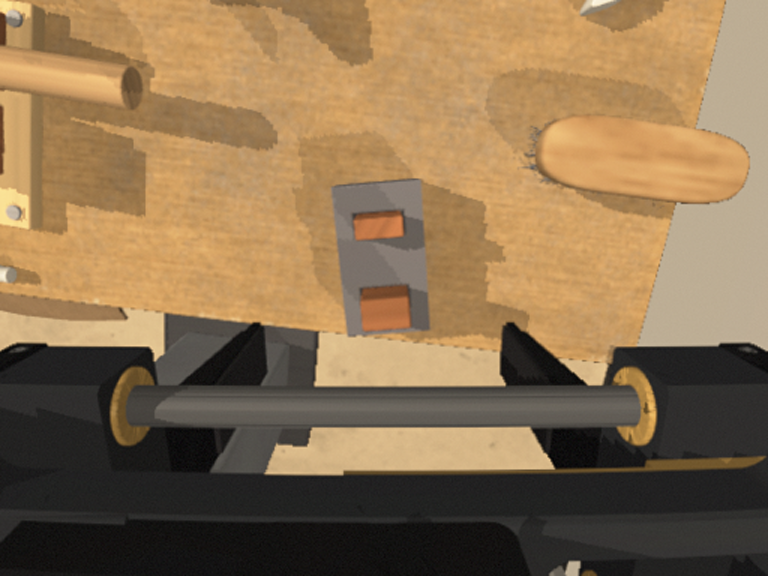

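The wrist view shows the rack from (333,183) to (428,335), with a thin bar at (378,225) and a thicker one at (385,307). I'll measure both tops.

```bash
cat >> h.py <<'E'
def rects(c,mask,amin=60):
    o=[]
    for q in cv2.findContours(mask.astype(np.uint8),cv2.RETR_EXTERNAL,cv2.CHAIN_APPROX_NONE)[0]:
        if cv2.contourArea(q)>amin: o.append((cv2.contourArea(q),cv2.minAreaRect(q),q))
    return o
E
python3 - <<'E'
from h import *
import pickle
s,c=pickle.load(open("c1.pkl","rb"))
hsv=cv2.cvtColor(c["image"],cv2.COLOR_RGB2HSV).astype(int)
roi=np.zeros(hsv.shape[:2],bool);roi[115:225,215:292]=1
for x in (245,256):
    print([tuple(hsv[y,x]) for y in range(136,224,2)])
b=(hsv[...,0]<14)&(hsv[...,1]>120)&roi
top=b&(hsv[...,2]>185)
for nm,m in(("all",b),("top",top)):
  for a,r,q in rects(c,m):
    bx=cv2.boxPoints(r)
    for z in (.066,.082):
        P=ray(c,bx,z,s)[:,:2]; e=[np.linalg.norm(P[i]-P[i-1]) for i in range(4)]
        print(nm,a,z,P.mean(0).round(4),np.round(e,4))
g=(hsv[...,1]<60)&roi&(hsv[...,2]>60)
rk=max(rects(c,cv2.morphologyEx((g|b).astype(np.uint8),cv2.MORPH_OPEN,np.ones((3,3)))),key=lambda t:t[0])
P=ray(c,cv2.boxPoints(rk[1]),.042,s)[:,:2];print("rack",P.round(4),P.mean(0))
E
```

```text
[(np.int64(16), np.int64(35), np.int64(123)), (np.int64(12), np.int64(37), np.int64(125)), (np.int64(14), np.int64(33), np.int64(115)), (np.int64(11), np.int64(142), np.int64(108)), (np.int64(11), np.int64(161), np.int64(122)), (np.int64(12), np.int64(160), np.int64(191)), (np.int64(11), np.int64(159), np.int64(200)), (np.int64(12), np.int64(161), np.int64(199)), (np.int64(11), np.int64(159), np.int64(197)), (np.int64(12), np.int64(160), np.int64(195)), (np.int64(12), np.int64(160), np.int64(194)), (np.int64(12), np.int64(162), np.int64(189)), (np.int64(11), np.int64(48), np.int64(112)), (np.int64(13), np.int64(37), np.int64(123)), (np.int64(12), np.int64(35), np.int64(123)), (np.int64(12), np.int64(36), np.int64(122)), (np.int64(12), np.int64(35), np.int64(123)), (np.int64(12), np.int64(37), np.int64(124)), (np.int64(12), np.int64(35), np.int64(123)), (np.int64(13), np.int64(34), np.int64(120)), (np.int64(12), np.int64(35), np.int64(124)), (np.int64(14), np.int64(35), np.int64(123)), (np.int64(15), np.int64(33), np.int64(122)), (np.int64(12), np.int64(36), np.int64(122)), (np.int64(
[... 2827 characters left out ...]
(11), np.int64(68), np.int64(132)), (np.int64(15), np.int64(91), np.int64(168))]
all 846.5 0.066 [ 0.4338 -0.298 ] [0.0304 0.0327 0.0304 0.0335]
all 846.5 0.082 [ 0.4388 -0.2973] [0.0288 0.0309 0.0287 0.0317]
all 511.5 0.066 [ 0.4892 -0.2868] [0.0169 0.0315 0.0169 0.0319]
all 511.5 0.082 [ 0.4912 -0.2868] [0.016  0.0298 0.016  0.0302]
top 133.0 0.066 [ 0.4227 -0.2995] [0.0069 0.03   0.0069 0.0302]
top 133.0 0.082 [ 0.4284 -0.2987] [0.0065 0.0284 0.0065 0.0285]
top 306.5 0.066 [ 0.4876 -0.2871] [0.0124 0.03   0.0123 0.0303]
top 306.5 0.082 [ 0.4897 -0.287 ] [0.0117 0.0284 0.0117 0.0287]
rack [[ 0.5094 -0.2515]
 [ 0.5216 -0.3107]
 [ 0.4148 -0.3354]
 [ 0.4011 -0.271 ]] [ 0.4617454  -0.29215531]
```

```bash
python3 - <<'E'
from h import *
import pickle
s,c=pickle.load(open("c1.pkl","rb"))
hsv=cv2.cvtColor(c["image"],cv2.COLOR_RGB2HSV).astype(int)
b=(hsv[...,0]<14)&(hsv[...,1]>120)&(hsv[...,2]>145)
for y0,y1,z in((115,175,.066),(175,225,.082)):
  roi=np.zeros(b.shape,bool);roi[y0:y1,215:292]=1
  for a,r,q in rects(c,b&roi):
    bx=cv2.boxPoints(r);P=ray(c,bx,z,s)[:,:2]
    print(a,z,P.round(4).tolist(),P.mean(0).round(4),np.round([np.linalg.norm(P[i]-P[i-1]) for i in range(4)],4),[np.arctan2(*(P[i]-P[i-1])[::-1]).round(3) for i in range(4)])
E
```

```text
410.0 0.066 [[0.4914, -0.2702], [0.498, -0.3007], [0.4842, -0.3038], [0.4775, -0.273]] [ 0.4878 -0.2869] [0.0142 0.0312 0.0141 0.0315] [np.float64(0.197), np.float64(-1.359), np.float64(-2.919), np.float64(1.784)]
598.0 0.082 [[0.4421, -0.2808], [0.4484, -0.3103], [0.4279, -0.3148], [0.4215, -0.2847]] [ 0.4349 -0.2976] [0.021  0.0302 0.0209 0.0308] [np.float64(0.189), np.float64(-1.362), np.float64(-2.926), np.float64(1.781)]
```

The near bar is the wedge: its head measures 21 mm thick, at (0.4349, −0.2976) with yaw 0.205. I'll grasp it.

```bash
python3 -m handwheel '-0.007 0 0.01 0 0 -0.028 0.65; -0.014 0 0.025 0 0 -0.056 0.65; -0.021 0.0006 0.045 0 0 -0.083 0.65; -0.021 0.0006 0.075 0 0 -0.083 0.65; -0.021 0.0006 0.1 0 0 -0.083 0.65; -0.021 0.0006 0.12 0 0 -0.083 0.65; -0.021 0.0006 0.135 0 0 -0.083 0.65; -0.021 0.0006 0.1425 0 0 -0.083 0.65' 25
python3 -m handwheel '0 0 0 0 0 0 0.65; 0 0 0 0 0 0 0.65; 0 0 0 0 0 0 0.25; 0 0 0 0 0 0 0.25; 0 0 0 0 0 0 0.25; 0 0 0 0 0 0 0.25; 0 0 0 0 0 0 0.25; 0 0 0 0 0 0 0.25' 25
```

```text
clock: 2.03
position: [0.4333, -0.299, 0.0644]
eef_rot: [[0.98, 0.199, -0.002], [0.199, -0.98, 0.001], [-0.001, -0.002, -1.0]]
ft_force: [0.2, 0.1, -0.0]
finger_gap: 0.651
grasp_force: 0.0
clock: 2.7
position: [0.4348, -0.2982, 0.0664]
eef_rot: [[0.979, 0.202, 0.0], [0.202, -0.979, -0.0], [0.0, 0.0, -1.0]]
ft_force: [-0.1, -0.2, 2.9]
finger_gap: 0.336
grasp_force: 25.0
```

```bash
python3 -m handwheel '0 0 -0.01 0 0 0 0.25; 0 0 -0.035 0 0 0 0.25; 0 0 -0.07 0 0 0 0.25; 0 0 -0.105 0 0 0 0.25; 0 0 -0.14 0 0 0 0.25; 0.004 -0.02 -0.16 0 0 0 0.25; 0.01 -0.05 -0.164 0 0 0.03 0.25; 0.018 -0.088 -0.164 0 0 0.06 0.25' 
python3 -m handwheel '0.009 -0.039 0 0 0 0.03 0.25; 0.02 -0.076 0 0 0 0.07 0.25; 0.032 -0.112 0 0 0 0.11 0.25; 0.044 -0.15 0 0 0 0.14 0.25; 0.054 -0.188 0 0 0 0.17 0.25; 0.058 -0.22 0 0 0 0.19 0.25; 0.058 -0.235 0 0 0 0.19 0.25; 0.058 -0.235 0 0 0 0.19 0.25'
python3 -m handwheel '0 0 0 0 0 0 0.25;0 0 0 0 0 0 0.25;0 0 0 0 0 0 0.25'
python3 - <<'E'
from h import *
import pickle
s=state();c=camera("wrist");t=camera("top");pickle.dump((s,c,t),open("c2.pkl","wb"));save(c,"w2.png",None,1.5)
E
```

```text
clock: 3.37
position: [0.4348, -0.2086, 0.2325]
eef_rot: [[0.99, 0.139, 0.003], [0.139, -0.99, -0.002], [0.003, 0.003, -1.0]]
ft_force: [0.4, -0.1, -0.9]
finger_gap: 0.338
grasp_force: 25.0
clock: 4.03
position: [0.4578, 0.0352, 0.2307]
eef_rot: [[0.999, -0.044, 0.0], [-0.044, -0.999, 0.0], [0.0, -0.0, -1.0]]
ft_force: [0.2, -0.6, 0.0]
finger_gap: 0.328
grasp_force: 25.0
clock: 4.28
position: [0.4586, 0.0316, 0.2303]
eef_rot: [[0.999, -0.048, 0.0], [-0.048, -0.999, -0.0], [0.0, 0.0, -1.0]]
ft_force: [-1.1, 0.0, 0.5]
finger_gap: 0.336
grasp_force: 25.0
```

View pics/w2.png

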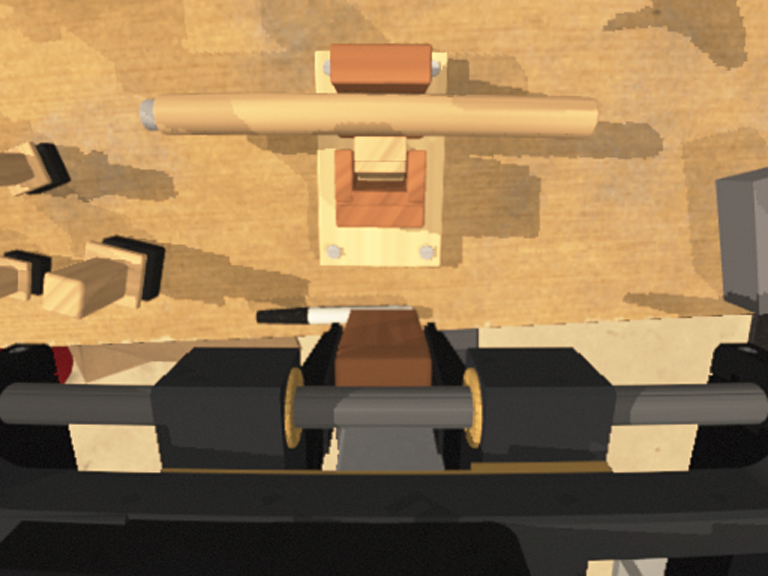

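The wrist view shows the U-shaped cheek from (335,150) to (426,227) with the slot at about (381,180). The light jaw top runs from (355,138) to (406,170), and the held wedge is at (383,345). I'll enlarge the slot area.

```bash
python3 - <<'E'
from h import *
import pickle
s,c,t=pickle.load(open("c2.pkl","rb"))
save(c,"w2c.png",(205,85,305,160),8)
hsv=cv2.cvtColor(c["image"],cv2.COLOR_RGB2HSV)
for y in range(88,154,2): print(y,*hsv[y,254])
E
```

```text
88 16 127 139
90 14 139 138
92 20 112 250
94 20 113 248
96 21 111 249
98 21 109 250
100 21 106 251
102 21 110 250
104 19 116 245
106 17 119 240
108 22 109 252
110 22 105 252
112 22 103 252
114 17 121 245
116 16 124 119
118 16 124 138
120 15 135 157
122 12 157 115
124 12 158 113
126 12 158 132
128 11 160 204
130 12 161 214
132 12 159 210
134 12 161 196
136 12 158 187
138 12 158 214
140 12 159 212
142 11 159 212
144 12 160 214
146 12 159 218
148 12 159 220
150 12 160 213
152 22 111 249
```

View pics/w2c.png

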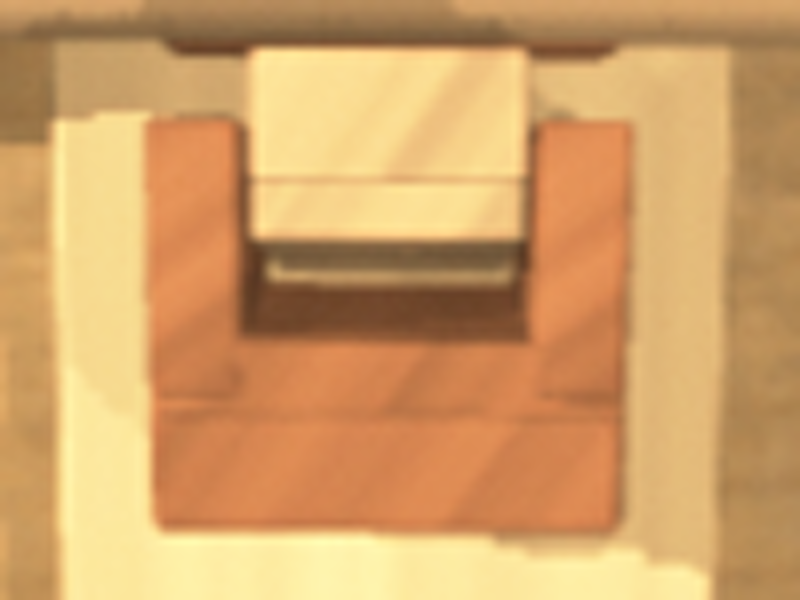

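```bash
python3 - <<'E'
from h import *
import pickle
s,c,t=pickle.load(open("c2.pkl","rb"))
f=lambda x,y:(205+x/8-.44,85+y/8-.44)
pt=dict(mid=f(385,290),jl=f(250,240),jr=f(526,240),cl=f(243,340),cr=f(530,340),ol=f(148,122),or_=f(632,122),bl=f(157,527),br=f(620,527))
W={k:ray(c,p,.077,s)[0] for k,p in pt.items()}
for k in W: print(k,W[k].round(4))
g=lambda a,b:np.arctan2(*(W[b]-W[a])[:2][::-1])+np.pi/2
print("yaw",g('jl','jr'),g('cl','cr'),g('ol','or_'),g('bl','br'))
# wedge head top expected when tip at TCP-60mm: where do its corners project
R=s["eef_rot"];p=s["position"]
for x in(-.011,.011):
  for y in(-.016,.016):
    print(proj(c,p+R@np.array([x,y,-.016]),s)[0]*1.5)
print(proj(c,[p],s)*1.5)
m=W['mid'];print("top cam px of mouth",proj(t,[m])); save(t,"t2.png",(215,165,285,220),10)
d=m-p;print("tool delta",R.T@d)
E
```

```text
mid [0.5204 0.0315 0.077 ]
jl [0.5272 0.0477 0.077 ]
jr [0.5256 0.0139 0.077 ]
cl [0.5152 0.0494 0.077 ]
cr [0.5135 0.0138 0.077 ]
ol [0.5419 0.0593 0.077 ]
or_ [5.39e-01 5.00e-04 7.70e-02]
bl [0.4926 0.0617 0.077 ]
br [0.4898 0.0033 0.077 ]
yaw -0.048387798608847454 -0.048353900248072845 -0.048418677929708 -0.04825048282189681
[336.45067991 418.37690227]
[431.40646404 418.4189764 ]
[334.55806476 358.12388039]
[433.43136613 358.16261988]
[[383.86319451 368.13045401]]
top cam px of mouth [[240.22468231 196.51433318]]
tool delta [ 0.06173231 -0.00292506  0.15329312]
```

View pics/t2.png

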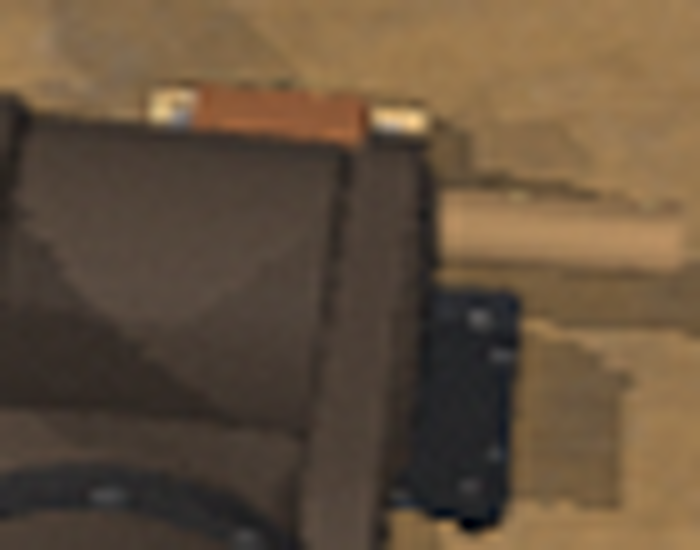

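The slot mouth is at (0.5204, 0.0315) with yaw −0.048, which matches the tool yaw. I'll hover the tip just above the mouth and check from there.

```bash
python3 -m handwheel '0.02 -0.001 0.01 0 0 0 0.25; 0.04 -0.002 0.02 0 0 0 0.25; 0.06 -0.003 0.035 0 0 0 0.25; 0.0617 -0.003 0.055 0 0 0 0.25; 0.0617 -0.003 0.075 0 0 0 0.25; 0.0617 -0.003 0.087 0 0 0 0.25; 0.0617 -0.003 0.087 0 0 0 0.25; 0.0617 -0.003 0.087 0 0 0 0.25'
python3 -m handwheel '0 0 0 0 0 0 0.25;0 0 0 0 0 0 0.25'
python3 - <<'E'
from h import *
import pickle
s=state();c=camera("wrist");sc=camera("scene");pickle.dump((s,c,sc),open("c3.pkl","wb"))
m=np.array([.5204,.0315,.077]);q=proj(sc,[m])[0];print(q,proj(c,[m],s))
a=c["image"][120:300,150:360,::-1];x,y=map(int,q)
x=min(max(x,60),450);b=sc["image"][y-45:y+45,x-52:x+53,::-1]
cv2.imwrite("pics/w3.png",np.hstack([cv2.resize(a,(397,340),interpolation=2),cv2.resize(b,(397,340),interpolation=2)]))
E
```

```text
clock: 5.05
position: [0.5203, 0.032, 0.1429]
eef_rot: [[0.999, -0.048, -0.001], [-0.048, -0.999, -0.0], [-0.001, 0.0, -1.0]]
ft_force: [0.3, 0.4, 0.1]
finger_gap: 0.338
grasp_force: 25.0
clock: 5.22
position: [0.5208, 0.0324, 0.1441]
eef_rot: [[0.999, -0.048, 0.002], [-0.048, -0.999, -0.0], [0.002, 0.0, -1.0]]
ft_force: [-0.0, -0.1, -1.4]
finger_gap: 0.336
grasp_force: 25.0
[240.21889739 218.90290508] [[256.87383254 207.98324776]]
```

View pics/w3.png

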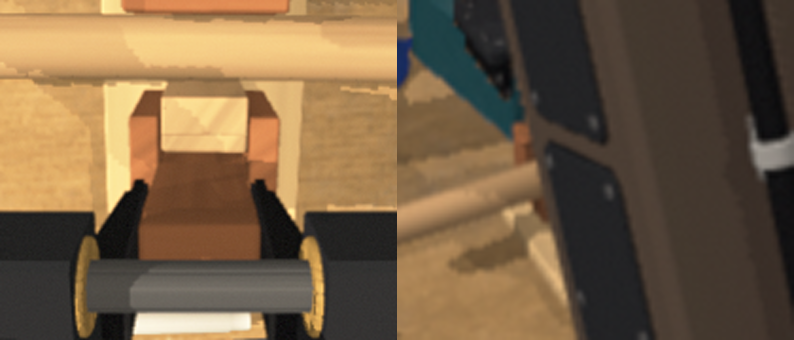

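The wedge is centred on the jaw, both spanning 162 to 248 px in the left panel. I'll lower it gently.

```bash
python3 -m handwheel '0 0 0.004 0 0 0 0.25; 0 0 0.008 0 0 0 0.25; 0 0 0.012 0 0 0 0.25; 0 0 0.016 0 0 0 0.25; 0 0 0.019 0 0 0 0.25; 0 0 0.021 0 0 0 0.25; 0 0 0.021 0 0 0 0.25; 0 0 0.021 0 0 0 0.25' 12
python3 -m handwheel '0 0 0.001 0 0 0 0.25; 0 0 0.002 0 0 0 0.25; 0 0 0.002 0 0 0 0.25' | grep -E "pos|ft"
```

```text
clock: 5.98
position: [0.5203, 0.0326, 0.122]
eef_rot: [[0.999, -0.047, -0.0], [-0.047, -0.999, -0.0], [-0.0, 0.0, -1.0]]
ft_force: [0.8, -1.2, -1.5]
finger_gap: 0.335
grasp_force: 12.0
position: [0.5205, 0.0326, 0.1201]
ft_force: [1.3, -0.4, -1.6]
```

```bash
python3 -m handwheel '0 0 0.001 0 0 0 0.25; 0 0 0.002 0 0 0 0.25; 0 0 0.002 0 0 0 0.25' | grep -E "pos|ft"
python3 -m handwheel '0 0 0.001 0 0 0 0.25; 0 0 0.002 0 0 0 0.25; 0 0 0.002 0 0 0 0.25' | grep -E "pos|ft"
python3 -m handwheel '0 0 0.001 0 0 0 0.25; 0 0 0.002 0 0 0 0.25; 0 0 0.002 0 0 0 0.25' | grep -E "pos|ft"
```

```text
position: [0.5206, 0.0326, 0.1181]
ft_force: [2.8, -1.0, -0.5]
position: [0.5206, 0.0326, 0.1161]
ft_force: [4.0, -0.5, -0.1]
position: [0.5207, 0.0326, 0.1144]
ft_force: [2.7, -1.0, 4.6]
```

```bash
python3 -m handwheel '0.0005 0 -0.0005 0 0 0 0.25; 0.0005 0 -0.0005 0 0 0 0.35;0.0005 0 -0.0005 0 0 0 0.37;0.0005 0 -0.0005 0 0 0 0.4; 0.0005 0 -0.0005 0 0 0 0.5; 0.0005 0 -0.0005 0 0 0 0.6; 0.0005 0 -0.0005 0 0 0 0.6' 
python3 -m handwheel '0 0 -0.015 0 0 0 0.6; 0 0 -0.04 0 0 0 0.6; 0 0 -0.075 0 0 0 0.6; -0.02 0 -0.11 0 0 0 0.6; -0.05 0 -0.13 0 0 0 0.6;-0.06 0 -0.13 0 0 0 0.6;-0.06 0 -0.13 0 0 0 0.6' | grep pos
python3 - <<'E'
from h import *
import pickle
s=state();c=camera("wrist");t=camera("top");pickle.dump((s,c,t),open("c4.pkl","wb"))
cv2.imwrite("pics/w4.png",cv2.resize(c["image"][:240,:,::-1],None,fx=1.5,fy=1.5,interpolation=2))
print(s["position"])
E
```

```text
clock: 7.57
position: [0.5207, 0.0326, 0.1146]
eef_rot: [[0.999, -0.047, -0.0], [-0.047, -0.999, -0.0], [-0.0, 0.0, -1.0]]
ft_force: [0.2, -0.6, -0.3]
finger_gap: 0.552
grasp_force: 0.0
position: [0.4593, 0.0356, 0.2455]
[0.45929719 0.03564646 0.24545582]
```

View pics/w4.png

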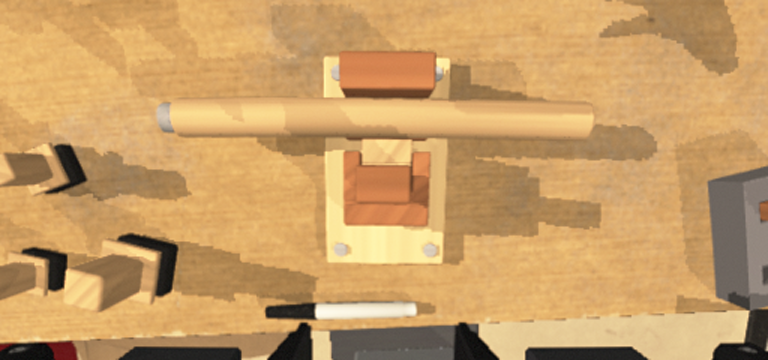

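The wedge stands upright in the slot with its head centred at (384,184). The knocker is next.

```bash
python3 -m handwheel '-0.005 -0.035 0 0 0 0 0.65; -0.011 -0.072 0 0 0 0 0.65; -0.017 -0.11 0 0 0 0 0.65; -0.023 -0.148 0 0 0 0 0.65; -0.028 -0.178 0 0 0 0 0.65; -0.029 -0.185 0 0 0 0 0.65; -0.029 -0.185 0 0 0 0 0.65; -0.029 -0.185 0 0 0 0 0.65' | grep pos
python3 - <<'E'
from h import *
import pickle
s0,c0,t=pickle.load(open("c4.pkl","rb"))
hsv=cv2.cvtColor(c0["image"],cv2.COLOR_RGB2HSV).astype(int)
f=lambda a:[tuple(np.array(p)/1.5-.17) for p in a]
print("head",ray(c0,f([(384,184),(356,202),(410,202),(411,167),(357,167)]),.13,s0).round(4))
s=state();c=camera("wrist");pickle.dump((s,c),open("c5.pkl","wb"))
save(c,"w5.png",None,1.5);print(s["position"],s["eef_rot"][:,0])
E
```

```text
position: [0.441, 0.2216, 0.2434]
head [[0.5209 0.0326 0.13  ]
 [0.5114 0.0494 0.13  ]
 [0.5099 0.018  0.13  ]
 [0.5297 0.0167 0.13  ]
 [0.5311 0.0476 0.13  ]]
[0.44098911 0.2215601  0.24337119] [ 0.99893372 -0.04613344 -0.00176903]
```

View pics/w5.png

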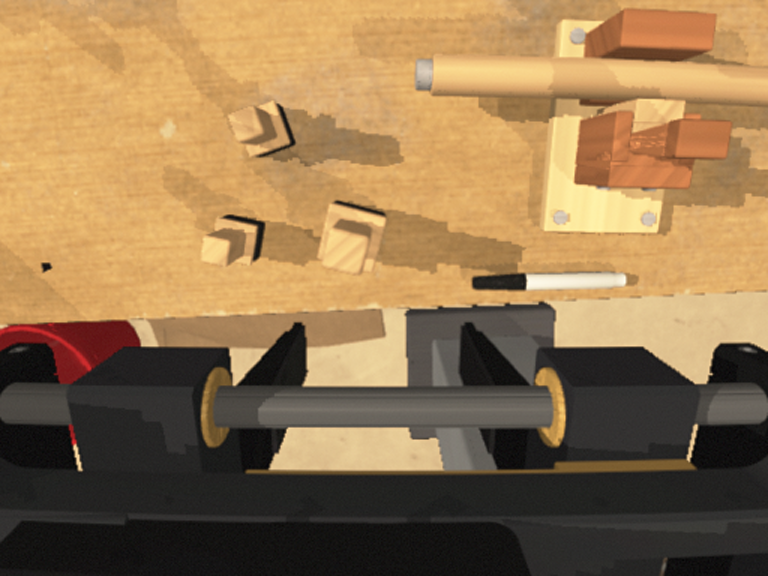

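The knocker shows its plate from (336,202) to (385,213) and its grip top near (350,253). I've now used all 10 pictures, so everything from here is numeric. The wedge head is centred at (0.521, 0.033). Next I'll segment the knocker.

```bash
python3 - <<'E'
from h import *
import pickle
s,c=pickle.load(open("c5.pkl","rb"))
hsv=cv2.cvtColor(c["image"],cv2.COLOR_RGB2HSV).astype(int)
for y in range(130,188,2):
    print(y," ".join("%02d:%03d:%03d"%tuple(hsv[y,x]) for x in range(208,264,4)))
E
```

```text
130 17:138:200 17:140:201 17:136:200 17:138:196 17:140:188 17:140:201 17:137:203 17:136:204 17:135:198 16:136:213 17:140:219 17:142:218 17:140:220 17:136:216
132 16:140:197 17:142:197 17:138:196 16:136:201 16:137:192 16:138:202 16:140:202 16:137:203 16:136:200 17:135:196 17:138:223 17:137:224 18:136:227 18:135:225
134 17:139:197 17:136:202 16:137:197 17:138:201 16:113:052 17:132:112 17:136:142 17:132:201 17:132:199 17:136:203 16:138:201 17:137:224 17:135:226 17:137:222
136 17:137:201 17:136:200 16:136:199 18:121:243 15:128:181 16:122:086 11:088:032 16:133:088 16:133:163 17:137:196 17:136:187 17:137:223 17:138:225 17:140:213
138 17:142:198 17:140:201 16:142:191 19:116:246 18:118:243 17:124:234 16:127:167 14:113:079 16:083:034 17:127:104 17:132:143 17:136:214 17:138:224 16:137:220
140 17:138:202 17:135:194 17:133:197 19:116:243 19:116:243 19:117:241 18:121:241 17:123:238 16:129:164 17:116:064 12:101:038 16:135:117 16:139:169 17:143:166
142 16:138:196 16:137:197 17:134:207 17:123:232 17:123:234 19:117:244 19:119:243 18:120:241 20:113:250 17:125:237 15:128:155 15:111:060 17:132:093 17:13
[... 2781 characters left out ...]
44 15:129:212 19:117:245 16:128:221 18:126:226 18:134:228 17:140:221
180 18:135:228 18:134:232 18:135:227 17:135:226 16:136:215 17:125:231 18:122:238 18:117:244 16:129:182 17:123:234 16:131:216 17:126:223 18:134:229 17:135:227
182 17:134:229 18:132:231 18:134:231 17:136:227 17:133:228 18:134:231 17:133:220 16:129:212 16:132:193 17:133:229 17:136:221 17:120:223 17:135:224 17:139:222
184 18:134:228 18:133:229 18:133:230 18:134:230 18:130:233 18:132:236 18:132:232 18:131:232 17:134:230 18:134:230 17:138:223 17:121:221 17:131:225 17:141:217
186 17:136:228 18:136:230 17:138:226 17:135:223 18:131:230 18:133:232 18:133:232 18:131:232 18:131:234 17:136:227 17:139:222 17:137:218 17:140:226 17:142:219
```

```bash
python3 - <<'E'
from h import *
import pickle
s,c=pickle.load(open("c5.pkl","rb"))
v=cv2.GaussianBlur(cv2.cvtColor(c["image"],cv2.COLOR_RGB2HSV)[...,2],(3,3),0).astype(float)
sb=cv2.GaussianBlur(cv2.cvtColor(c["image"],cv2.COLOR_RGB2HSV)[...,1],(3,3),0).astype(float)
def cross(a,th):  # first index where a passes th, subpixel
    i=np.where((a[:-1]-th)*(a[1:]-th)<=0)[0]
    return [k+(th-a[k])/(a[k+1]-a[k]) for k in i if a[k+1]!=a[k]]
top=[(x,150+cross(v[150:162,x],190)[-1]) for x in range(226,240) if cross(v[150:162,x],190)]
right=[(237+cross(v[y,237:247],226)[0],y) for y in range(160,178) if cross(v[y,237:247],226)]
pb=[(x,132+cross(v[132:148,x],200)[-1]) for x in range(226,254,2) if cross(v[132:148,x],200)]
pl=[(211+cross(sb[y,211:221],129)[0],y) for y in range(140,168,2) if cross(sb[y,211:221],129)]
def line(pts,z):
    W=ray(c,pts,z,s)[:,:2]; vx,vy,x0,y0=cv2.fitLine(W.astype(np.float32),cv2.DIST_HUBER,0,.001,.001).ravel()
    return np.array([x0,y0]),np.array([vx,vy]),np.degrees(np.arctan2(vy,vx))%180
def X(a,b):
    t=np.linalg.solve(np.c_[a[1],-b[1]],b[0]-a[0]);return a[0]+t[0]*a[1]
a,b=line(top,.1),line(right,.1);p,q=line(pb,.042),line(pl,.042)
print(a,b,X(a,b));print(p,q,X(p,q));
# candidate centres with yaw
for yaw in np.radians([a[2]-90,b[2]-180 if b[2]>90 else b[2],p[2]-90,q[2]-180 if q[2]>90 else q[2]]):
    ex=np.array([np.cos(yaw),np.sin(yaw)]);ey=np.array([-ex[1],ex[0]])
    print(yaw, "grip",X(a,b)-.014*ex+.014*ey,"plate", X(p,q)-.023*ex-.023*ey)
E
```

```text
(array([0.4720198 , 0.24365802], dtype=float32), array([0.32220516, 0.9466699 ], dtype=float32), np.float32(71.20366)) (array([0.45679015, 0.2342659 ], dtype=float32), array([ 0.9584964 , -0.28510463], dtype=float32), np.float32(163.4349)) [0.4677169  0.23101573]
(array([0.47571227, 0.23813485], dtype=float32), array([ 0.08676889, -0.99622846], dtype=float32), np.float32(94.97775)) (array([0.468446  , 0.26708552], dtype=float32), array([ 0.9589017 , -0.28373846], dtype=float32), np.float32(163.51654)) [0.47331625 0.2656444 ]
-0.32805803 grip [0.4589744  0.24877998] plate [0.44413212 0.25128174]
-0.28911543 grip [0.4582894  0.24842615] plate [0.4447134 0.2501564]
0.08687817 grip [0.45255494 0.24374817] plate [0.4523987  0.24073547]
-0.28769064 grip [0.45826462 0.24841268] plate [0.44473553 0.25011566]
```

```bash
python3 - <<'E'
from h import *
import pickle
s,c=pickle.load(open("c5.pkl","rb"))
pb=[(224,136),(228,137.2),(232,138.2),(236,139.5),(240,140.6),(244,142),(248,143),(252,144)]
W=ray(c,pb,.042,s)[:,:2];d=W[-1]-W[0];print(W.round(4).tolist(),np.degrees(np.arctan2(d[1],d[0]))%180-90)
for y in(-.295,):
    ex=np.array([np.cos(y),np.sin(y)]);g=np.array([.4584,.2485])
    print("back edge dist from grip centre (want .023):",(W-g)@ex)
    P=ray(c,[(217,150)],.042,s)[0,:2];print("left edge",(P-g)@np.array([-ex[1],ex[0]]))
    for x in(-1,1):
      for yy in(-1,1):print(proj(c,[*(g+.014*x*ex+.014*yy*np.array([-ex[1],ex[0]])),.1],s))
R=s["eef_rot"];print(R.T@(np.array([.4584,.2485,.075])-s["position"]))
E
```

```text
[[0.4854, 0.2559], [0.4838, 0.2513], [0.4824, 0.2468], [0.4807, 0.2422], [0.4792, 0.2377], [0.4774, 0.2331], [0.476, 0.2286], [0.4746, 0.224]] -18.58503283464438
back edge dist from grip centre (want .023): [0.02366788 0.02346063 0.02347779 0.02316    0.02306679 0.02263775
 0.02265817 0.02267956]
left edge 0.019236312168004643
[[237.97255631 184.55693113]]
[[210.76418256 177.86339073]]
[[244.60177524 157.73391437]]
[[216.80000052 150.75177676]]
[ 0.01644735 -0.02788952  0.16831344]
```

```bash
python3 - <<'E'
from h import *
import pickle
s,c=pickle.load(open("c5.pkl","rb"))
print(ray(c,[(230.1,167.1)],.1,s),ray(c,[(234,157.8)],.042,s))
R=s["eef_rot"];print(R.T@(np.array([.4585,.2465,.072])-s["position"]))
E
```

```text
[[0.45906721 0.24589766 0.1       ]] [[0.45948422 0.24590809 0.042     ]]
[ 0.01664482 -0.02589939  0.17131517]
```

Two independent fits agree on a knocker centre of (0.4593, 0.2459) and yaw −0.30.

```bash
python3 -m handwheel '0.006 -0.008 0.02 0 0 0.085 0.6; 0.012 -0.017 0.04 0 0 0.17 0.6; 0.0172 -0.0251 0.06 0 0 0.255 0.6; 0.0172 -0.0251 0.085 0 0 0.255 0.6; 0.0172 -0.0251 0.115 0 0 0.255 0.6; 0.0172 -0.0251 0.145 0 0 0.255 0.6; 0.0172 -0.0251 0.165 0 0 0.255 0.6; 0.0172 -0.0251 0.171 0 0 0.255 0.6'
python3 -m handwheel '0 0 0 0 0 0 0.6; 0 0 0 0 0 0 0.6; 0 0 0 0 0 0 0.2; 0 0 0 0 0 0 0.2; 0 0 0 0 0 0 0.2; 0 0 0 0 0 0 0.2; 0 0 0 0 0 0 0.2; 0 0 0 0 0 0 0.2' 40
```

```text
clock: 9.63
position: [0.4584, 0.244, 0.0706]
eef_rot: [[0.954, -0.3, -0.004], [-0.3, -0.954, -0.002], [-0.004, 0.003, -1.0]]
ft_force: [-0.5, -0.2, 0.1]
finger_gap: 0.603
grasp_force: 0.0
clock: 10.3
position: [0.4591, 0.2459, 0.0739]
eef_rot: [[0.955, -0.298, 0.001], [-0.298, -0.955, 0.0], [0.0, -0.0, -1.0]]
ft_force: [-0.3, -0.1, 1.2]
finger_gap: 0.292
grasp_force: 40.0
```

```bash
python3 -m handwheel '0 0 -0.01 0 0 0 0.2; 0 0 -0.04 0 0 0 0.2; 0 0 -0.08 0 0 0 0.2; 0 0 -0.12 0 0 0 0.2; 0.005 0.007 -0.155 0 0 0 0.2; 0.02 0.03 -0.17 0 0 0 0.2; 0.04 0.06 -0.17 0 0 0 0.2; 0.06 0.09 -0.17 0 0 0 0.2'
python3 -m handwheel '0.02 0.03 0 0 0 0 0.2; 0.04 0.06 0 0 0 0 0.2; 0.055 0.085 0 0 0 0 0.2; 0.0626 0.0953 0.005 0 0 0 0.2; 0.0626 0.0953 0.015 0 0 0 0.2; 0.0626 0.0953 0.025 0 0 0 0.2; 0.0626 0.0953 0.025 0 0 0 0.2; 0.0626 0.0953 0.025 0 0 0 0.2'
python3 -m handwheel '0 0 0 0 0 0 0.2;0 0 0 0 0 0 0.2; 0 0 0 0 0 0 0.2'
```

```text
clock: 10.97
position: [0.4894, 0.1414, 0.2456]
eef_rot: [[0.955, -0.296, 0.003], [-0.296, -0.955, 0.0], [0.002, -0.001, -1.0]]
ft_force: [-0.0, 0.4, -3.4]
finger_gap: 0.29
grasp_force: 40.0
clock: 11.63
position: [0.5202, 0.0337, 0.2179]
eef_rot: [[0.955, -0.296, -0.002], [-0.296, -0.955, 0.0], [-0.002, 0.0, -1.0]]
ft_force: [-0.6, 0.4, -1.7]
finger_gap: 0.296
grasp_force: 40.0
clock: 11.88
position: [0.5209, 0.0331, 0.219]
eef_rot: [[0.955, -0.297, 0.001], [-0.297, -0.955, -0.0], [0.001, -0.0, -1.0]]
ft_force: [-0.4, -0.5, -1.9]
finger_gap: 0.294
grasp_force: 40.0
```

```bash
cat > ok.sh <<'E'
# filter: print z and fz, fail when fz above 10
t() { awk -F'[][,]' '/^pos/{z=$4} /^ft/{f=$4} END{print z,f; exit (f>10)}'; }
E
. ./ok.sh
python3 -m handwheel '0 0 0.004 0 0 0 0.2; 0 0 0.008 0 0 0 0.2; 0 0 0.01 0 0 0 0.2; 0 0 0.01 0 0 0 0.2'|t && python3 -m handwheel '0 0 0.001 0 0 0 0.2; 0 0 0.001 0 0 0 0.2'|t && python3 -m handwheel '0 0 0.001 0 0 0 0.2; 0 0 0.001 0 0 0 0.2'|t && python3 -m handwheel '0 0 0.001 0 0 0 0.2; 0 0 0.001 0 0 0 0.2'|t && python3 -m handwheel '0 0 0.001 0 0 0 0.2; 0 0 0.001 0 0 0 0.2'|t && python3 -m handwheel '0 0 0.001 0 0 0 0.2; 0 0 0.001 0 0 0 0.2'|t && python3 -m handwheel '0 0 0.001 0 0 0 0.2; 0 0 0.001 0 0 0 0.2'|t && python3 -m handwheel '0 0 0.001 0 0 0 0.2; 0 0 0.001 0 0 0 0.2'|t
```

```text
0.208  -2.1
 0.2075  -3.0
 0.2065  -2.7
 0.2055  -1.9
 0.2045  -2.4
 0.2036  -0.2
 0.2029  3.2
 0.2018  4.9
```

Contact came at z ≈ 0.204. I'll drive on in 0.8 mm steps with the force guard.

```bash
. ./ok.sh
python3 -m handwheel '0 0 0.0008 0 0 0 0.2; 0 0 0.0008 0 0 0 0.2'|t && python3 -m handwheel '0 0 0.0008 0 0 0 0.2; 0 0 0.0008 0 0 0 0.2'|t && python3 -m handwheel '0 0 0.0008 0 0 0 0.2; 0 0 0.0008 0 0 0 0.2'|t && python3 -m handwheel '0 0 0.0008 0 0 0 0.2; 0 0 0.0008 0 0 0 0.2'|t && python3 -m handwheel '0 0 0.0008 0 0 0 0.2; 0 0 0.0008 0 0 0 0.2'|t && python3 -m handwheel '0 0 0.0008 0 0 0 0.2; 0 0 0.0008 0 0 0 0.2'|t && python3 -m handwheel '0 0 0.0008 0 0 0 0.2; 0 0 0.0008 0 0 0 0.2'|t && python3 -m handwheel '0 0 0.0008 0 0 0 0.2; 0 0 0.0008 0 0 0 0.2'|t && python3 -m handwheel '0 0 0.0008 0 0 0 0.2; 0 0 0.0008 0 0 0 0.2'|t && python3 -m handwheel '0 0 0.0008 0 0 0 0.2; 0 0 0.0008 0 0 0 0.2'|t
```

```text
0.2009  4.4
 0.2001  6.0
 0.1993  5.3
 0.1986  4.8
 0.1978  5.4
 0.197  5.1
 0.1963  5.7
 0.1955  5.2
 0.1947  5.9
 0.1939  5.9
```

```bash
. ./ok.sh
python3 -m handwheel '0 0 0.0008 0 0 0 0.2; 0 0 0.0008 0 0 0 0.2'|t && python3 -m handwheel '0 0 0.0008 0 0 0 0.2; 0 0 0.0008 0 0 0 0.2'|t && python3 -m handwheel '0 0 0.0008 0 0 0 0.2; 0 0 0.0008 0 0 0 0.2'|t && python3 -m handwheel '0 0 0.0008 0 0 0 0.2; 0 0 0.0008 0 0 0 0.2'|t && python3 -m handwheel '0 0 0.0008 0 0 0 0.2; 0 0 0.0008 0 0 0 0.2'|t && python3 -m handwheel '0 0 0.0008 0 0 0 0.2; 0 0 0.0008 0 0 0 0.2'|t && python3 -m handwheel '0 0 0.0008 0 0 0 0.2; 0 0 0.0008 0 0 0 0.2'|t && python3 -m handwheel '0 0 0.0008 0 0 0 0.2; 0 0 0.0008 0 0 0 0.2'|t && python3 -m handwheel '0 0 0.0008 0 0 0 0.2; 0 0 0.0008 0 0 0 0.2'|t && python3 -m handwheel '0 0 0.0008 0 0 0 0.2; 0 0 0.0008 0 0 0 0.2'|t && python3 -m handwheel '0 0 0.0008 0 0 0 0.2; 0 0 0.0008 0 0 0 0.2'|t && python3 -m handwheel '0 0 0.0008 0 0 0 0.2; 0 0 0.0008 0 0 0 0.2'|t && python3 -m handwheel '0 0 0.0008 0 0 0 0.2; 0 0 0.0008 0 0 0 0.2'|t && python3 -m handwheel '0 0 0.0008 0 0 0 0.2; 0 0 0.0008 0 0 0 0.2'|t; python3 -c "from rig import state;s=state();print(s['clock'],s['position'])"
```

```text
0.1931  5.4
 0.1924  7.0
 0.1916  6.1
 0.1908  6.5
 0.1901  6.9
 0.1893  7.0
 0.1885  6.7
 0.1877  6.0
 0.187  7.5
 0.1862  5.6
 0.1854  7.4
 0.1846  7.5
 0.1839  6.8
 0.1831  6.3
17.3833 [0.5222531  0.03237157 0.1830815 ]
```

```bash
. ./ok.sh
python3 -m handwheel '0 0 0.0008 0 0 0 0.2; 0 0 0.0008 0 0 0 0.2'|t && python3 -m handwheel '0 0 0.0008 0 0 0 0.2; 0 0 0.0008 0 0 0 0.2'|t && python3 -m handwheel '0 0 0.0008 0 0 0 0.2; 0 0 0.0008 0 0 0 0.2'|t && python3 -m handwheel '0 0 0.0008 0 0 0 0.2; 0 0 0.0008 0 0 0 0.2'|t && python3 -m handwheel '0 0 0.0008 0 0 0 0.2; 0 0 0.0008 0 0 0 0.2'|t && python3 -m handwheel '0 0 0.0008 0 0 0 0.2; 0 0 0.0008 0 0 0 0.2'|t && python3 -m handwheel '0 0 0.0008 0 0 0 0.2; 0 0 0.0008 0 0 0 0.2'|t && python3 -m handwheel '0 0 0.0008 0 0 0 0.2; 0 0 0.0008 0 0 0 0.2'|t && python3 -m handwheel '0 0 0.0008 0 0 0 0.2; 0 0 0.0008 0 0 0 0.2'|t && python3 -m handwheel '0 0 0.0008 0 0 0 0.2; 0 0 0.0008 0 0 0 0.2'|t && python3 -m handwheel '0 0 0.0008 0 0 0 0.2; 0 0 0.0008 0 0 0 0.2'|t && python3 -m handwheel '0 0 0.0008 0 0 0 0.2; 0 0 0.0008 0 0 0 0.2'|t && python3 -m handwheel '0 0 0.0008 0 0 0 0.2; 0 0 0.0008 0 0 0 0.2'|t && python3 -m handwheel '0 0 0.0008 0 0 0 0.2; 0 0 0.0008 0 0 0 0.2'|t; python3 -c "from rig import state;s=state();print(s['clock'],s['position'])"
```

```text
0.1823  6.2
 0.1815  6.0
 0.1808  6.8
 0.1801  9.9
 0.1796  13.4
18.2167 [0.52251491 0.03233468 0.17961117]
```

The force rose steeply, so this is the stop. I'll add slightly more push and confirm it holds.

```bash
. ./ok.sh
python3 -m handwheel '0 0 0.0003 0 0 0 0.2; 0 0 0.0003 0 0 0 0.2; 0 0 0.0003 0 0 0 0.2'|t
python3 -m handwheel '0 0 0.0002 0 0 0 0.2; 0 0 0.0002 0 0 0 0.2; 0 0 0.0002 0 0 0 0.2'|t
```

```text
0.1795  15.1
 0.1794  15.1
```

```bash
. ./ok.sh
python3 -m handwheel '0 0 0.0003 0 0 0 0.2; 0 0 0.0003 0 0 0 0.2; 0 0 0.0003 0 0 0 0.2'|t
python3 -m handwheel '0 0 0 0 0 0 0.2; 0 0 0 0 0 0 0.2'|t
python3 -c "from rig import state;s=state();print(s['clock'],s['position'],s['eef_rot'])"
```

```text
0.1792  16.9
 0.1792  15.6
19.1333 [0.52253001 0.03233384 0.17919045] [[ 9.54649346e-01 -2.97689273e-01  5.07167883e-03]
 [-2.97691001e-01 -9.54662183e-01 -4.28203890e-04]
 [ 4.96921169e-03 -1.10100859e-03 -9.99987047e-01]]
```

```bash
python3 -m handwheel '0 0 -0.005 0 0 0 0.2; 0 0 -0.025 0 0 0 0.2; 0 0 -0.055 0 0 0 0.2; 0 0 -0.068 0 0 0 0.2; -0.02 -0.03 -0.068 0 0 0 0.2; -0.04 -0.06 -0.068 0 0 0 0.2; -0.06 -0.09 -0.068 0 0 0 0.2; -0.0613 -0.0926 -0.068 0 0 0 0.2'|grep pos
python3 -m handwheel '-0.02 -0.03 0 0 0 0 0.2; -0.04 -0.06 0 0 0 0 0.2; -0.055 -0.082 0.01 0 0 0 0.2; -0.0613 -0.0927 0.03 0 0 0 0.2; -0.0613 -0.0927 0.065 0 0 0 0.2; -0.0613 -0.0927 0.1 0 0 0 0.2; -0.0613 -0.0927 0.125 0 0 0 0.2; -0.0613 -0.0927 0.14 0 0 0 0.2'|grep pos
python3 -m handwheel '0 0 0.01 0 0 0 0.2;0 0 0.015 0 0 0 0.2; 0 0 0.015 0 0 0 0.2; 0 0 0.015 0 0 0 0.2'
```

```text
position: [0.4878, 0.1429, 0.2451]
position: [0.4576, 0.2453, 0.1024]
clock: 20.8
position: [0.4593, 0.2459, 0.0911]
eef_rot: [[0.955, -0.298, 0.001], [-0.298, -0.955, 0.0], [0.0, -0.0, -1.0]]
ft_force: [0.4, -0.9, -1.5]
finger_gap: 0.293
grasp_force: 40.0
```

```bash
t() { awk -F'[][,]' '/^pos/{z=$4} /^ft/{f=$4} END{print z,f; exit (f>1.5)}'; }
python3 -m handwheel '0 0 0.006 0 0 0 0.2;0 0 0.012 0 0 0 0.2; 0 0 0.015 0 0 0 0.2; 0 0 0.015 0 0 0 0.2'|t && python3 -m handwheel '0 0 0.0006 0 0 0 0.2;0 0 0.0006 0 0 0 0.2'|t && python3 -m handwheel '0 0 0.0006 0 0 0 0.2;0 0 0.0006 0 0 0 0.2'|t && python3 -m handwheel '0 0 0.0006 0 0 0 0.2;0 0 0.0006 0 0 0 0.2'|t && python3 -m handwheel '0 0 0.0006 0 0 0 0.2;0 0 0.0006 0 0 0 0.2'|t && python3 -m handwheel '0 0 0.0006 0 0 0 0.2;0 0 0.0006 0 0 0 0.2'|t && python3 -m handwheel '0 0 0.0006 0 0 0 0.2;0 0 0.0006 0 0 0 0.2'|t
```

```text
0.0751  -1.8
 0.075  -1.9
 0.0745  -2.0
 0.0739  1.0
 0.0735  6.3
```

```bash
python3 -m handwheel '0 0 -0.0003 0 0 0 0.2;0 0 -0.0003 0 0 0 0.32;0 0 -0.0003 0 0 0 0.36;0 0 -0.0003 0 0 0 0.5;0 0 -0.0003 0 0 0 0.58;0 0 -0.0003 0 0 0 0.58;0 0 -0.0003 0 0 0 0.58;0 0 -0.0003 0 0 0 0.58'
python3 -m handwheel '0 0 -0.015 0 0 0 0.58;0 0 -0.04 0 0 0 0.58;0 0 -0.075 0 0 0 0.58;0 0 -0.11 0 0 0 0.58;0 0 -0.145 0 0 0 0.58;0 0 -0.17 0 0 0 0.58;0 0 -0.17 0 0 0 0.58' | grep pos
python3 -m handwheel '0.005 0.03 0 0 0 -0.08 0.58; 0.01 0.065 0 0 0 -0.17 0.58; 0.015 0.1 0 0 0 -0.25 0.58; 0.02 0.13 0 0 0 -0.25 0.58;0.02 0.13 0 0 0 -0.25 0.58;0.02 0.13 0 0 0 -0.25 0.58;0.02 0.13 0 0 0 -0.25 0.58'|grep -E "clock|pos"
python3 - <<'E'
from h import *
import pickle
s=state();c=camera("wrist");pickle.dump((s,c),open("c6.pkl","wb"))
hsv=cv2.cvtColor(c["image"],cv2.COLOR_RGB2HSV).astype(int)
# knocker: expected projections & colours
print("grip top px",proj(c,[[.4593,.2459,.1],[.4593,.2459,.042]],s))
for n,z in(("head",.106),):
    q=proj(c,[[.5215,.0326,z],[.5215,.0326,.077]],s);print(n,q)
m=((hsv[...,0]<14)&(hsv[...,1]>140)&(hsv[...,2]>140))
m[225:]=0
for a,r,q in rects(c,m):
    for z in (.077,.105): 
        P=ray(c,cv2.boxPoints(r),z,s)[:,:2];print(a,np.round(r[0],1),z,P.mean(0).round(4),[np.linalg.norm(P[i]-P[i-1]).round(4) for i in(1,2)])
dk=(hsv[...,2]<60);dk[215:]=0
for a,r,q in rects(c,dk,8): print("dark",a,np.round(r[0],1),ray(c,[r[0]],.03,s).round(3))
E
```

```text
clock: 22.47
position: [0.459, 0.2459, 0.0735]
eef_rot: [[0.955, -0.298, -0.0], [-0.298, -0.955, -0.0], [0.0, 0.0, -1.0]]
ft_force: [-0.5, -0.2, 0.0]
finger_gap: 0.573
grasp_force: 0.0
position: [0.4604, 0.2465, 0.2484]
clock: 23.63
position: [0.4396, 0.1161, 0.2433]
grip top px [[125.3441922  171.54806875]
 [145.55443568 162.04301499]]
head [[341.49265639  94.47384098]
 [333.59136009  95.9777895 ]]
2963.5 [331.3 101.6] 0.077 [0.5157 0.0348] [np.float64(0.0498), np.float64(0.0671)]
2963.5 [331.3 101.6] 0.105 [0.5152 0.0416] [np.float64(0.0454), np.float64(0.0612)]
1737.0 [335.   22.5] 0.077 [0.5903 0.0312] [np.float64(0.0694), np.float64(0.028)]
1737.0 [335.   22.5] 0.105 [0.5832 0.0384] [np.float64(0.0633), np.float64(0.0256)]
dark 234.0 [253.  190.5] [[0.415 0.121 0.03 ]]
dark 198.5 [ 87.7 158.1] [[0.467 0.322 0.03 ]]
dark 213.0 [162.6 152.5] [[0.468 0.228 0.03 ]]
dark 196.0 [103.2  94.6] [[0.54 0.29 0.03]]
```

```bash
python3 - <<'E'
from rig import hand_in
print(hand_in())
E
```

```text
the job is handed in; nothing more can be done
None
```

I handed the job in with the wedge driven about 23 mm to its stop at about 18 N, so the pole should be held tight. The knocker is back upright at its original spot, and nothing else was touched; I judged this last part from measurements, with no final picture viewed.

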